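# Put the deep socket away in the cabinet door's bin

### The arm

A 7-joint arm with a two-finger parallel gripper is mounted at the origin on the work surface. World frame = base frame: x ahead of the robot, y to its left, z up, the work surface at z = 0. Lengths are in mm, angles in rad, forces in N, time in s.
With the tool pointing down it reaches from about 350 to 900 mm from the base axis. Payload 19.9 kg.
Tool frame: the origin (TCP) lies on the centre line of the jaws, within the pads' length; the fingertips stand 11 mm ahead of it and the grasp point (between the pads) lies 8 mm behind it; z points along the fingers, y is the line along which they close (so a half turn about z gives the same grasp; the last joint's range is limited). The gripper opens to 85 mm and grips with 20 to 120 N. Pads are 22 mm wide; open, the fingers measure 114 mm over their backs; the gripper's body (76 mm by 85 mm) begins 54 mm behind the grasp point. The pads swing forward as they close: fully open they stand 13 mm farther back than shut.
Start: joints at [1.163, 0.417, -0.01, 1.614, 0.005, 1.111, -0.053], TCP at [224.138, -583.408, 242.26] pointing down, gripper open.
Joint ranges: [-2.81, 2.81], [-0.39, 2.02], [-1.27, 1.25], [0.06, 2.57], [-1.19, 4.33], [0.19, 2], [-2.82, 2.82]. Speed limits (rad/s): [1.89, 1.89, 2.39, 2.39, 3.01, 3.01, 3.01].

### API

Orientations are given as a 3x3 rotation matrix whose columns are the frame's x, y, z axes.
In Python, from station import arm gives the robot as it stands.
- The arm moves only by the tool move_arm, never from a script. Its argument "commands" is a list that holds one entry, the list of rows, each a list of 7 numbers: the shift along the tool's x, y, z in units of 40 mm (1.0 is 40 mm), then the turn, a rotation vector about the tool's x, y, z in units of 6 degrees (1.0 is 6 degrees), then the gripper's target within -1 to 1 (shut at 1, half-way at 0, fully open at -1). In form: [[[x, y, z, rx, ry, rz, grip], ...]]. A call has 1 to 12 rows; each row shifts and turns the commanded pose from where the row before left it, along the tool's axes as they then stand; what a row does not reach is not made up. A row lasts 1/12 s, in which the tool goes at most 41.7 mm and 7.16 degrees, less where a joint would pass 70% of its speed; a pose out of reach is approached as far as the arm can. A call with a number of a shift or a turn outside -1 to 1 is refused whole. A call with a gripper value outside its range is refused whole. The fingers move at their own pace and stop on an object; "force" is the grip in N (left out, the last holds). Time passes only in rows, so rows that do not move let the fingers close. It gives the time, the measured TCP pose, the force, the opening and the grip force at its end, in the units of the state.
- arm.observe(): the state, without advancing time (a new reading comes with each control period).
- arm.snapshot(name): name is "scene" or "top" or "wrist"; returns a dict with "pixels" (480x640x3 uint8, red, green, blue), "fx", "fy", "cx", "cy" (pixels), "position" and "orientation" of the camera in the world. Camera axes: x right, y up, looking along -z (the intrinsics and any distortion apply to the point x, -y, -z); pixel columns grow to the right and rows downward; lengths in mm; the calibration is good to about 2 mm. The wrist camera is an equidistant fisheye: a pixel r from the principal point sees the ray r / f radians off the axis. A picture is of the moment at which its call begins. There is no depth.
- arm.hand_in(): hands the job in; it is judged then, once.
Trained networks look in the newest picture that a camera, given by its name, has taken for a name from the list of things; names that differ only in an ending like _2 or _b are one class to them, and where a whole thing is asked for, a point or a joint stands for the part that bears it (a point fixed in the world has none). Each returns a list of dicts, best first, with "confidence" (0 to 1); they miss things now and then, are a little off and sometimes report something else, mostly with a low value. They report only what shows in the picture. A call takes as long as a camera call. They do not tell look-alikes from the thing itself.
- arm.look_for(camera, label): "bbox" ([left, top, right, bottom] in pixels, round what is visible of it).
- arm.outline_of(camera, label): "mask" (480x640 bool, what is visible of it) and "bbox" ([left, top, right, bottom] in pixels, round what is visible of it).
- arm.landmark_of(camera, label): "pixel" ([row, column] in pixels: a listed point, or the origin of a listed thing).
The state is a dict: "t": time; "joint_pos": joint angles; "qvel": joint speeds; "joint_torque": joint torques, N m; "tool_pos": TCP position; "tool_rot": TCP orientation; "ft_force": force on the tool from outside, world axes, zero at the start; "ft_torque": the same for the moment, N m; "finger_gap": finger opening in mm; "grip_force": force on a finger pad.
Only numpy, scipy, OpenCV 4.12 (cv2) and the standard library are available. Lean on these libraries where they do the work, as an engineer would, in place of code of your own. Each camera call takes 0.05 s, during which the arm holds its last target. There are 200 camera calls.

### The job

Pull the black cabinet's door wide open (roughly square to the cabinet) by its bar handle, set the chrome deep socket standing upright in the bin on the inside of the door without dropping it in, then shut the door fully again without slamming it. Leave the jar, the valve core tool and the two wheel studs where they are.

Things in the scene. Friction and masses are not known exactly. Their poses are not given: they have to be found in the camera images.
- cabinet: Fixed black plastic box 200 x 200 mm, 207 mm high, its open front covered by the door. Origin at the centre of its underside, x from front to back. Seen from the robot the hinge is at its left front edge; opening turns the door clockwise seen from above.
- door (a joint): Hinge angle of the cabinet door in rad: 0 shut, grows as the door opens towards the robot's side, stop at 1.9. It may start slightly ajar (up to 0.2). Light friction (0.12 N m) keeps it where it is left; no latch, no spring.
- door_hinge (a point): Point on the door's upright hinge axis, 175 mm above the surface. Axes turn with the door: x from its outer to its inner face (into the cabinet when shut), y along it from free edge to hinge, z up. The door is a black panel 200 mm wide, 12 mm thick, 5 to 205 mm above the surface: inner face x = 0, outer face x = -12 mm, free edge y = -200 mm.
- pull (a point): Door handle: upright round steel bar 12 mm thick on the door's outer face. Origin = grip point on the bar's axis, at (-52, -175, 0) mm in the hinge frame: 40 mm off the outer face, 175 mm above the surface. The bar runs from 21 mm above to 81 mm below it; two arms 12 mm thick, 15 mm above and 75 mm below, join it to the door. Axes as the door's.
- bin (a point): Grey open-topped bin fixed inside the door (in the cabinet when shut). Origin = centre of its inner floor, 115 mm above the surface, at (22, -100, -60) mm in the hinge frame. Inside 44 mm along x (off the door), 110 mm along y, 45 mm deep, walls 3 mm; the door's face is its back wall, the door's top edge is 90 mm above the bin floor. Axes as the door's.
- socket: Chrome deep socket, a cylinder 30 mm in diameter and 75 mm tall with a shallow groove and a dark opening in its top, standing upright on the work surface, about 0.2 kg. Origin at the centre of its underside, z up along its axis.
- jar: Small glass jar with a screw-top metal lid, 56 mm in diameter, 75 mm tall, standing. Origin at the centre of its underside. Leave alone.
- valve_tool: Red aluminium valve core tool with a steel shank, lying on the surface, 105 mm long, 34 mm wide at the grip, 16 mm high. Origin midway along its length, on its underside; x along its length. Leave alone.
- stud_a: Zinc-plated wheel stud standing on its 24 mm head, 14 mm shank, 50 mm tall. Origin at the centre of its underside. Leave alone.
- stud_b: The second wheel stud, the same as the first. Leave alone.
Not all that is in view belongs to the job. Of the things that look like the socket, the middle-sized one is meant.

How it is judged:
By the outcome, as a careful person would: the job done as asked, in the order asked, and still so for the second after the job is handed in, with the robot touching nothing.
It also fails if it takes over 64 s, if anything falls off the work surface, if the arm or the gripper's body presses on something with over 40 N, if the wrist force passes 120 N, or if a joint passes its speed limit or range.

## Working session

There is one attempt and no reset: what is moved stays moved. The work goes in short steps, Python scripts to look and compute and a tool call to move; the robot and the scene stay as the last step left them, time stands still between calls to the robot, and variables do not carry over. Pictures are saved under pics/ and viewed, at most 10 in all, crops included, and the job is handed in when it is done.

Besides the shell and the picture viewer there is one more tool, called after "Request:" by a JSON object that holds its "name" and its "arguments". move_arm: Moves the arm, as the interface text tells. Shifts and turns lie within -1 to 1; 1 stands for 40 mm of shift or 6 degrees of turn. Its arguments: {"type":"object","properties":{"commands":{"type":"array","items":{"type":"array","items":{"type":"array","items":{"type":"number","minimum":-1,"maximum":1}}}},"force":{"type":"number"}},"required":["commands"]}

```bash
ls; mkdir -p pics
python3 - <<'E'
from station import arm
import cv2,numpy as np
for c in ("scene","top"):
    s=arm.snapshot(c); cv2.imwrite(f"pics/{c}0.png",s["pixels"][:,:,::-1])
    print(c,s["fx"],s["fy"],s["cx"],s["cy"],np.round(s["position"],1).tolist(),np.round(s["orientation"],4).tolist(),[k for k in s if k!='pixels'])
    for l in ("socket","jar","valve_tool","stud_a","cabinet","door"):
        print(l,[(np.round(d["bbox"]).tolist(),round(d["confidence"],2)) for d in arm.look_for(c,l)])
    for l in ("socket","jar","door_hinge","pull","bin","cabinet","stud_a"):
        print(l,[(np.round(d["pixel"]).tolist(),round(d["confidence"],2)) for d in arm.landmark_of(c,l)])
o=arm.observe();print(o)
E
```

```text
pics
scene 448.31688977176185 448.31688977176185 311.70687465592334 239.55437961481167 [836.0, -410.3, 725.4] [[0.8051, -0.4932, 0.3295], [0.5931, 0.671, -0.4449], [-0.0017, 0.5537, 0.8327]] ['fx', 'fy', 'cx', 'cy', 'position', 'orientation']
socket [([244.0, 306.0, 267.0, 343.0], 0.72), ([341.0, 85.0, 433.0, 219.0], 0.66), ([294.0, 316.0, 308.0, 335.0], 0.53)]
jar [([149.0, 291.0, 190.0, 336.0], 0.74)]
valve_tool [([246.0, 305.0, 268.0, 341.0], 0.72), ([202.0, 235.0, 251.0, 269.0], 0.62)]
stud_a [([174.0, 408.0, 193.0, 426.0], 0.79), ([250.0, 423.0, 268.0, 445.0], 0.69)]
cabinet [([341.0, 86.0, 537.0, 279.0], 0.87)]
door [([346.0, 87.0, 431.0, 219.0], 0.95), ([150.0, 292.0, 191.0, 340.0], 0.26)]
socket [([330.0, 259.0], 0.98), ([375.0, 224.0], 0.95), ([336.0, 301.0], 0.87)]
jar [([324.0, 176.0], 0.93)]
door_hinge [([99.0, 428.0], 0.57)]
pull [([139.0, 347.0], 0.56), ([216.0, 424.0], 0.39)]
bin []
cabinet [([217.0, 427.0], 0.94)]
stud_a [([434.0, 259.0], 0.53), ([420.0, 188.0], 0.51), ([96.0, 428.0], 0.38)]
top 477.2587355528532 477.2587355528532 329.87165789935443 234.88579211089717
[... 1053 characters left out ...]
05]), 'qvel': array([ 0.00147273, -0.00030984, -0.00028604,  0.00043085, -0.00051422,
        0.00208988,  0.00199663]), 'joint_torque': array([-9.93337817e-04, -8.64222622e+01,  6.77536111e-01, -4.35210550e+01,
        1.90682517e-02,  1.98432957e-03,  6.09756444e-05]), 'tool_pos': array([ 224.12518757, -583.42642598,  242.27696842]), 'tool_rot': array([[ 9.33488927e-01,  3.58606220e-01, -5.32102776e-05],
       [ 3.58606221e-01, -9.33488928e-01,  9.16424596e-06],
       [-4.63848494e-05, -2.76362587e-05, -9.99999999e-01]]), 'ft_force': array([0.7840174 , 0.75704846, 0.35258649]), 'ft_torque': array([ 0.01469425, -0.00625289, -0.01665066]), 'grip_force': 0.0, 'finger_gap': 85.3498101146827}
```

View images.

View pics/scene0.png

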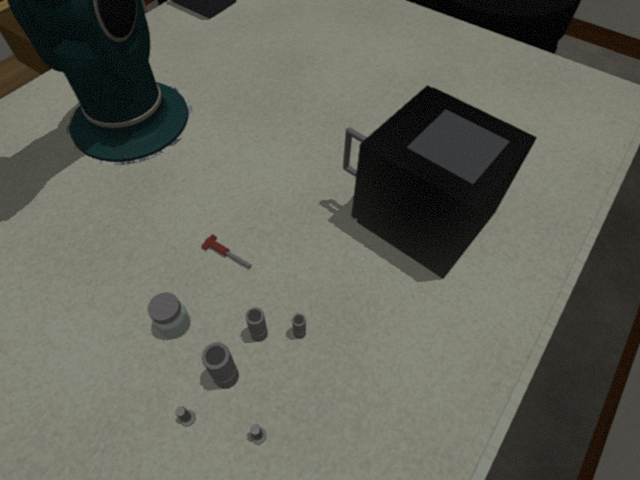

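View pics/top0.png

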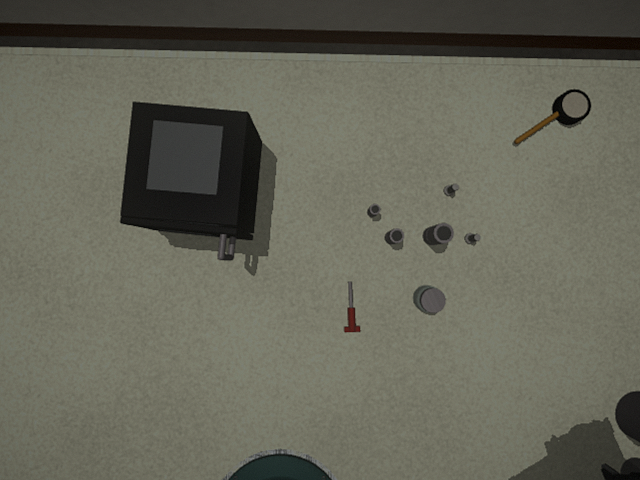

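```bash
cat > h.py <<'E'
from station import arm
import cv2,numpy as np
def ray(s,px):  # px = (col,row)
    d=np.array([(px[0]-s["cx"])/s["fx"],-(px[1]-s["cy"])/s["fy"],-1.]); return np.array(s["orientation"])@d
def onz(s,px,z):
    d=ray(s,px);p=np.array(s["position"]);return p+d*(z-p[2])/d[2]
def proj(s,P):
    q=np.array(s["orientation"]).T@(np.array(P,float)-s["position"]);return np.array([s["cx"]+s["fx"]*q[0]/-q[2],s["cy"]-s["fy"]*q[1]/-q[2]])
E
python3 - <<'E'
from h import *
im=[]
S={c:arm.snapshot(c) for c in("scene","top")}
t=S["top"]["pixels"];c=S["scene"]["pixels"]
up=lambda a:cv2.resize(np.clip(a.astype(float)*1.8,0,255).astype(np.uint8)[:,:,::-1],(400,300),interpolation=cv2.INTER_CUBIC)
a=np.vstack([np.hstack([up(t[175:265,345:465]),up(c[290:395,190:330])]),np.hstack([up(t[190:280,105:225+0]),up(t[190:280,165:285])])])
cv2.imwrite("pics/crop.png",a)
def tri(a,b):
    ps=[];A=np.zeros((3,3));B=np.zeros(3)
    for n,x in(("scene",a),("top",b)):
        d=ray(S[n],x);d/=np.linalg.norm(d);M=np.eye(3)-np.outer(d,d);A+=M;B+=M@S[n]["position"]
    return np.round(np.linalg.solve(A,B),1)
T=S["top"];C=S["scene"]
print("mid base scene",onz(C,(259,330),0),"top box")
for n in("scene","top"):
    for d in arm.outline_of(n,"socket"):
        m=d["mask"];ys,xs=np.nonzero(m);print(n,round(d["confidence"],2),d["bbox"],m.sum())
print("hinge",tri((428,99),(129,217)),onz(T,(129,217),175),"pull",onz(T,(223,260),175),tri((347,139),(223,260)))
for p in((134,102),(248,113),(237,235),(122,222)):print(onz(T,p,207))
for p in((428,87),(535,137),(444,279)):print(onz(C,p,207 if p[1]<200 else 0))
E
```

```text
mid base scene [ 586.57602013 -226.03385361    0.        ] top box
scene 0.87 [292.6, 315.2, 310.1, 337.6] 315
scene 0.84 [202.6, 341.5, 237.4, 393.2] 1205
scene 0.6 [244.9, 305.4, 267.1, 343.7] 565
scene 0.29 [202.4, 235.0, 249.3, 266.8] 351
top 0.64 [380.8, 227.0, 403.5, 244.5] 242
top 0.61 [423.0, 222.3, 454.2, 244.6] 534
hinge [609.9 257.6 181.8] [611.53062965 260.97413458 175.        ] pull [537.63207604  93.48267001 175.        ] [538.3  95.7 166.4]
[808.1998296  247.13416865 207.        ]
[792.81669557  50.47177876 207.        ]
[580.46629562  64.41137796 207.        ]
[599.91380394 259.78489928 207.        ]
[604.06503841 254.74200672 207.        ]
[805.70875504 245.20865258 207.        ]
[796.08772455  51.07522851   0.        ]
```

View pics/crop.png

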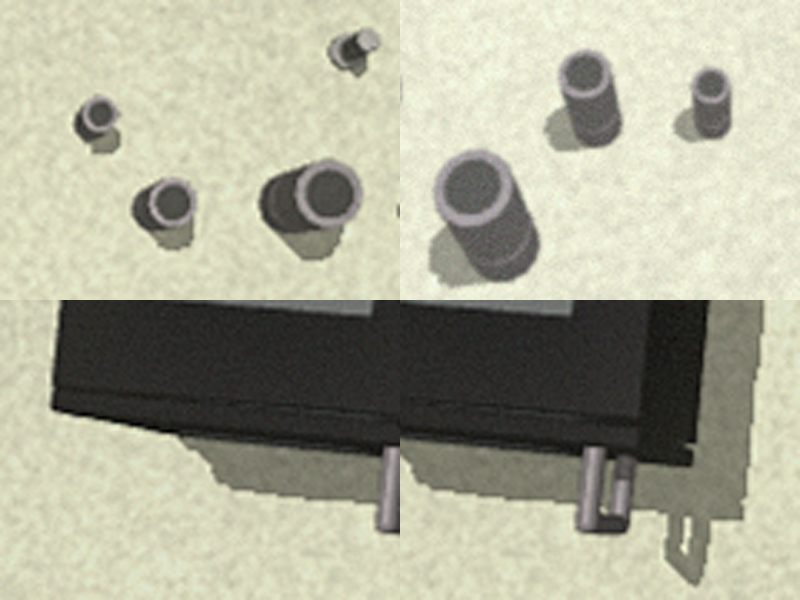

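```bash
cat >> h.py <<'E'
def plan(P,yaw,n,grip,yaw0=None,p0=None):
    """rows for a straight move to TCP P with tool-x yaw, n rows, from measured pose"""
    o=arm.observe();R=o["tool_rot"];p=np.array(o["tool_pos"]) if p0 is None else np.array(p0)
    y0=np.arctan2(R[1,0],R[0,0]) if yaw0 is None else yaw0
    dy=(yaw-y0+np.pi)%(2*np.pi)-np.pi if abs(yaw-y0)<np.pi*.8 else yaw-y0
    d=(np.array(P)-p)/n;rows=[]
    for i in range(n):
        a=y0+dy*i/n;c,s=np.cos(a),np.sin(a)
        rows.append([round((c*d[0]+s*d[1])/40,3),round((s*d[0]-c*d[1])/40,3),round(-d[2]/40,3),0,0,round(-dy/n/np.radians(6),3),grip])
    return rows
E
python3 - <<'E'
from h import *
from scipy.optimize import least_squares
S={c:arm.snapshot(c) for c in("scene","top")};T=S["top"];C=S["scene"]
def geo(v):
    H=np.array(v[:2]);y,th=v[2],v[3]
    r=lambda a:np.array([[np.cos(a),-np.sin(a)],[np.sin(a),np.cos(a)]])
    cab=lambda p,z:[*(H+r(y)@p),z]; dr=lambda p,z:[*(H+r(y-th)@p),z]
    return cab,dr
def obs(v):
    cab,dr=geo(v)
    return [(T,(134,102),cab((200,0),207),1),(T,(248,113),cab((200,-200),207),1),(C,(535,137),cab((200,0),207),1),(C,(444,279),cab((200,-200),0),.5),
     (T,(129,217),dr((0,0),175),1),(C,(428,99),dr((0,0),175),.5),(T,(223,260),dr((-52,-175),175),1),(C,(347,139),dr((-52,-175),175),.7),
     (T,(120.6,222.4),dr((-12,0),205),1),(T,(237,235),dr((-12,-200),205),1),(C,(428,87),dr((-12,0),205),.5),(T,(222,256.6),dr((-52,-175),196),1)]
f=lambda v:np.concatenate([w*(proj(s,P)-px) for s,px,P,w in obs(v)])
r=least_squares(f,[608,259,-.078,.04],loss="soft_l1",x_scale=[10,10,.1,.1])
print(r.x,np.round(r.fun.reshape(-1,2),1).tolist())
cab,dr=geo(r.x);print("pull",dr((-52,-175),175))
mt=onz(T,(396.6,235.6),75);mc=onz(C,(254.7,316.3),75);print("socket rim",mt,mc)
print("small",onz(T,(374.8,209.2),60),"large",onz(T,(443.7,232.5),95))
p=dr((-52,-175),175);yaw=np.pi+r.x[2]-r.x[3]
print(plan([p[0],p[1],265],yaw,36,-1))
E
```

```text
[ 6.09262325e+02  2.62052099e+02 -7.33074912e-02  1.32720156e-02] [[-0.1, -0.3], [1.5, -0.7], [2.3, 0.0], [-0.9, 0.3], [-0.7, 1.3], [0.3, 0.7], [0.8, -2.6], [0.5, -1.1], [-0.1, 1.2], [0.5, 0.3], [-0.7, -1.4], [-0.6, 0.6]]
pull [np.float64(542.3246080450025), np.float64(92.20410232616848), 175]
socket rim [ 591.11327167 -230.89947314   75.        ] [ 592.2909888  -231.67492813   75.        ]
small [ 645.24395467 -188.57314596   60.        ] large [ 597.30550015 -320.41868503   95.        ]
[[np.float64(0.375), np.float64(-0.359), np.float64(-0.016), 0, 0, np.float64(-0.713), -1], [np.float64(0.4), np.float64(-0.33), np.float64(-0.016), 0, 0, np.float64(-0.713), -1], [np.float64(0.424), np.float64(-0.299), np.float64(-0.016), 0, 0, np.float64(-0.713), -1], [np.float64(0.445), np.float64(-0.267), np.float64(-0.016), 0, 0, np.float64(-0.713), -1], [np.float64(0.464), np.float64(-0.233), np.float64(-0.016), 0, 0, np.float64(-0.713), -1], [np.float64(0.48), np.float64(-0.197), np.float64(-0.016), 0, 0, np.float64(-0.713), -1], [np.float64(0.493), np.float64(-0.161), np.float64(-0.016), 0, 
[... 1940 characters left out ...]
.float64(0.503), np.float64(-0.016), 0, 0, np.float64(-0.713), -1], [np.float64(0.087), np.float64(0.511), np.float64(-0.016), 0, 0, np.float64(-0.713), -1], [np.float64(0.049), np.float64(0.516), np.float64(-0.016), 0, 0, np.float64(-0.713), -1], [np.float64(0.01), np.float64(0.518), np.float64(-0.016), 0, 0, np.float64(-0.713), -1], [np.float64(-0.028), np.float64(0.518), np.float64(-0.016), 0, 0, np.float64(-0.713), -1], [np.float64(-0.067), np.float64(0.514), np.float64(-0.016), 0, 0, np.float64(-0.713), -1], [np.float64(-0.105), np.float64(0.508), np.float64(-0.016), 0, 0, np.float64(-0.713), -1], [np.float64(-0.143), np.float64(0.499), np.float64(-0.016), 0, 0, np.float64(-0.713), -1]]
```

Look-alikes in the top picture: large (438,234), middle (396,236) and small (374,210). The stubby studs are at (451,189) and (472,239). I choose the middle one; the crop confirms three sockets of different sizes, and this one is about 30 mm across. The door is nearly shut. I'll go to above the handle first.

Request:
{"name": "move_arm", "arguments": {"commands": [[[0.375,-0.36,-0.02,0,0,-0.713,-1],[0.4,-0.33,-0.02,0,0,-0.713,-1],[0.424,-0.3,-0.02,0,0,-0.713,-1],[0.445,-0.267,-0.02,0,0,-0.713,-1],[0.464,-0.233,-0.02,0,0,-0.713,-1],[0.48,-0.197,-0.02,0,0,-0.713,-1],[0.493,-0.16,-0.02,0,0,-0.713,-1],[0.504,-0.124,-0.02,0,0,-0.713,-1],[0.511,-0.086,-0.02,0,0,-0.713,-1],[0.516,-0.048,-0.02,0,0,-0.713,-1],[0.519,-0.01,-0.02,0,0,-0.713,-1],[0.518,0.03,-0.02,0,0,-0.713,-1]]]}}

```text
t: 2.7
tool_pos: [330.5, -357.1, 252.0]
tool_rot: [[0.3, 0.954, 0.0], [0.954, -0.3, -0.0], [-0.0, 0.0, -1.0]]
ft_force: [0.2, -0.2, -0.0]
finger_gap: 85.5
grip_force: 0.0
```

Request:
{"name": "move_arm", "arguments": {"commands": [[[0.514,0.068,-0.02,0,0,-0.713,-1],[0.508,0.107,-0.02,0,0,-0.713,-1],[0.498,0.144,-0.02,0,0,-0.713,-1],[0.486,0.18,-0.02,0,0,-0.713,-1],[0.471,0.217,-0.02,0,0,-0.713,-1],[0.454,0.25,-0.02,0,0,-0.713,-1],[0.434,0.284,-0.02,0,0,-0.713,-1],[0.411,0.316,-0.02,0,0,-0.713,-1],[0.387,0.346,-0.02,0,0,-0.713,-1],[0.36,0.374,-0.02,0,0,-0.713,-1],[0.33,0.4,-0.02,0,0,-0.713,-1],[0.3,0.423,-0.02,0,0,-0.713,-1]]]}}

```text
t: 3.7
tool_pos: [436.8, -131.6, 261.7]
tool_rot: [[-0.559, 0.829, 0.0], [0.829, 0.559, -0.0], [-0.0, 0.0, -1.0]]
ft_force: [0.2, -0.8, -0.0]
finger_gap: 85.9
grip_force: 0.0
```

Request:
{"name": "move_arm", "arguments": {"commands": [[[0.268,0.444,-0.02,0,0,-0.713,-1],[0.234,0.463,-0.02,0,0,-0.713,-1],[0.2,0.48,-0.02,0,0,-0.713,-1],[0.162,0.493,-0.02,0,0,-0.713,-1],[0.125,0.503,-0.02,0,0,-0.713,-1],[0.087,0.511,-0.02,0,0,-0.713,-1],[0.049,0.516,-0.02,0,0,-0.713,-1],[0.01,0.518,-0.02,0,0,-0.713,-1],[-0.028,0.518,-0.02,0,0,-0.713,-1],[-0.067,0.514,-0.02,0,0,-0.713,-1],[-0.105,0.508,-0.02,0,0,-0.713,-1],[-0.143,0.5,-0.02,0,0,-0.713,-1]]]}}

```text
t: 4.7
tool_pos: [542.8, 94.3, 271.1]
tool_rot: [[-0.997, 0.081, -0.0], [0.081, 0.997, 0.0], [0.0, 0.0, -1.0]]
ft_force: [0.3, 0.6, -0.4]
finger_gap: 85.1
grip_force: 0.0
```

```bash
cat >> h.py <<'E'
def fray(s,px):
    d=np.array([px[0]-s["cx"],px[1]-s["cy"]]);r=np.hypot(*d);t=r/s["fx"];d=d/max(r,1e-9)*np.sin(t)
    return np.array(s["orientation"])@np.array([d[0],-d[1],-np.cos(t)])
def fonz(s,px,z):
    d=fray(s,px);p=np.array(s["position"]);return p+d*(z-p[2])/d[2]
def fproj(s,P):
    q=np.array(s["orientation"]).T@(np.array(P,float)-s["position"]);h=np.hypot(q[0],q[1]);t=np.arctan2(h,-q[2])*s["fx"]
    return np.array([s["cx"]+t*q[0]/h,s["cy"]-t*q[1]/h])
E
python3 - <<'E'
from h import *
s=arm.snapshot("wrist");cv2.imwrite("pics/w1.png",np.clip(s["pixels"][:,:,::-1]*1.8,0,255).astype(np.uint8))
for l in("pull","door_hinge"):
    for d in arm.landmark_of("wrist",l):print(l,d, fonz(s,d["pixel"][::-1],175))
print([np.round(fproj(s,P)) for P in((542.3,92.2,175),(542.3,92.2,196),(609,262,205))],np.round(s["position"]))
E
```

```text
pull {'pixel': [251.8, 323.7], 'confidence': 0.72} [545.58271313  96.75021145 175.        ]
door_hinge {'pixel': [311.9, 544.4], 'confidence': 0.62} [610.19316741 266.68934282 175.        ]
[array([316., 247.]), array([316., 258.]), array([560., 329.])] [474. 101. 404.]
```

View pics/w1.png

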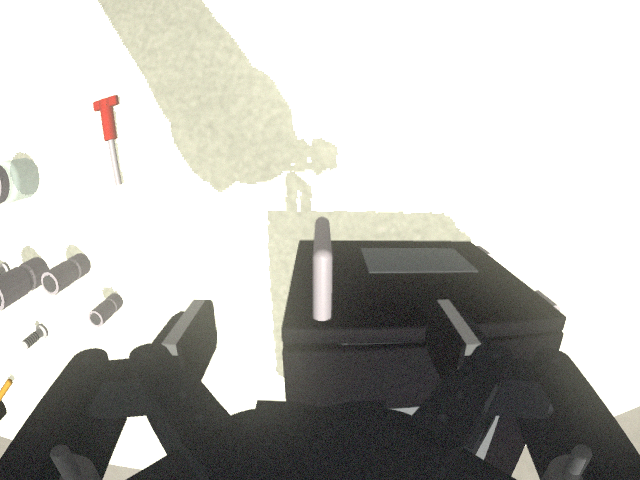

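The wrist view shows the handle bar between the jaws, its top near (322,256). I'll descend and grip.

Request:
{"name": "move_arm", "arguments": {"commands": [[[-0.02,0.02,0.4,0,0,0,-1],[0,0,0.4,0,0,0,-1],[0,0,0.4,0,0,0,-1],[0,0,0.4,0,0,0,-1],[0,0,0.4,0,0,0,-1],[0,0,0.3,0,0,0,-1],[0,0,0.2,0,0,0,-1],[0,0,0,0,0,0,-1],[0,0,0,0,0,0,0.5]]], "force": 30}}

```text
t: 5.6
tool_pos: [543.3, 93.2, 171.3]
tool_rot: [[-0.996, 0.087, -0.0], [0.087, 0.996, 0.0], [0.0, 0.0, -1.0]]
ft_force: [0.2, -0.0, -0.1]
finger_gap: 75.5
grip_force: 0.0
```

Request:
{"name": "move_arm", "arguments": {"commands": [[[0,0,0,0,0,0,1],[0,0,0,0,0,0,1],[0,0,0,0,0,0,1],[0,0,0,0,0,0,1],[0,0,0,0,0,0,1],[0,0,0,0,0,0,1]]]}}

```text
t: 6.1
tool_pos: [543.8, 95.0, 171.6]
tool_rot: [[-0.996, 0.085, 0.002], [0.085, 0.996, 0.003], [-0.002, 0.003, -1.0]]
ft_force: [4.6, 10.1, -3.4]
finger_gap: 11.1
grip_force: 34.2
```

Request:
{"name": "move_arm", "arguments": {"commands": [[[0,0.06,0,0,0,0,1],[0.09,0.03,0,0,0,0.205,1],[0.186,0.06,0,0,0,0.409,1],[0.186,0.06,0,0,0,0.409,1],[0.186,0.06,0,0,0,0.409,1],[0.186,0.06,0,0,0,0.409,1],[0.186,0.06,0,0,0,0.409,1],[0.186,0.06,0,0,0,0.409,1],[0.186,0.06,0,0,0,0.409,1],[0.186,0.06,0,0,0,0.409,1],[0.09,0.03,0,0,0,0.205,1],[0,0,0,0,0,0,1]]]}}

```text
t: 7.1
tool_pos: [484.2, 133.3, 171.5]
tool_rot: [[-0.89, 0.456, -0.0], [0.456, 0.89, -0.001], [-0.0, -0.001, -1.0]]
ft_force: [-5.2, -5.3, 10.6]
finger_gap: 10.7
grip_force: 35.4
```

Run:
```python
from h import *
o=arm.observe();p=o["tool_pos"];R=o["tool_rot"];print(p,np.arctan2(R[1,0],R[0,0]),o["ft_force"],o["joint_pos"])
```

```text
[484.20539422 133.28098278 171.54032979] 2.667852814351526 [-5.19722794 -5.32490749 10.59176621] [ 0.26032426  0.36372779 -0.7035333   1.96420766  0.29556839  0.9172142
  0.50376077]
```

Request:
{"name": "move_arm", "arguments": {"commands": [[[0.186,0.06,0,0,0,0.409,1],[0.186,0.06,0,0,0,0.409,1],[0.186,0.06,0,0,0,0.409,1],[0.186,0.06,0,0,0,0.409,1],[0.186,0.06,0,0,0,0.409,1],[0.186,0.06,0,0,0,0.409,1],[0.186,0.06,0,0,0,0.409,1],[0.186,0.06,0,0,0,0.409,1],[0.186,0.06,0,0,0,0.409,1],[0.186,0.06,0,0,0,0.409,1],[0.186,0.06,0,0,0,0.409,1],[0.186,0.06,0,0,0,0.409,1]]]}}

```text
t: 8.1
tool_pos: [435.8, 212.4, 171.5]
tool_rot: [[-0.55, 0.835, -0.0], [0.835, 0.55, -0.001], [-0.001, -0.001, -1.0]]
ft_force: [-4.4, -3.1, 10.9]
finger_gap: 11.3
grip_force: 35.5
```

Request:
{"name": "move_arm", "arguments": {"commands": [[[0.186,0.06,0,0,0,0.409,1],[0.186,0.06,0,0,0,0.409,1],[0.186,0.06,0,0,0,0.409,1],[0.186,0.06,0,0,0,0.409,1],[0.186,0.06,0,0,0,0.409,1],[0.186,0.06,0,0,0,0.409,1],[0.186,0.06,0,0,0,0.409,1],[0.186,0.06,0,0,0,0.409,1],[0.186,0.06,0,0,0,0.409,1],[0.186,0.06,0,0,0,0.409,1],[0.186,0.06,0,0,0,0.409,1],[0.186,0.06,0,0,0,0.409,1]]]}}

```text
t: 9.1
tool_pos: [432.7, 305.7, 171.6]
tool_rot: [[-0.068, 0.998, -0.0], [0.998, 0.068, 0.0], [0.0, -0.0, -1.0]]
ft_force: [-3.4, -1.4, 7.3]
finger_gap: 11.0
grip_force: 35.1
```

Request:
{"name": "move_arm", "arguments": {"commands": [[[0.186,0.06,0,0,0,0.409,1],[0.186,0.06,0,0,0,0.409,1],[0.186,0.06,0,0,0,0.409,1],[0.09,0.03,0,0,0,0.205,1],[0,0,0,0,0,0,1],[0,0,0,0,0,0,1]]]}}

```text
t: 9.6
tool_pos: [440.7, 331.8, 171.6]
tool_rot: [[0.079, 0.997, 0.0], [0.997, -0.079, 0.001], [0.001, 0.0, -1.0]]
ft_force: [-3.2, 0.7, 7.1]
finger_gap: 11.2
grip_force: 35.1
```

Run:
```python
from h import *
o=arm.observe();p=o["tool_pos"];R=o["tool_rot"];print(p,np.arctan2(R[1,0],R[0,0]),o["ft_force"],o["joint_pos"])
```

```text
[440.7316844  331.82952819 171.56736674] 1.491827357182572 [-3.24798954  0.70497832  7.06778973] [-0.28230047  0.41431423 -0.52008525  1.8515487   0.24985281  0.93996285
 -0.99337598]
```

Request:
{"name": "move_arm", "arguments": {"commands": [[[0,0,0,0,0,0,0.2],[0,0,0,0,0,0,-0.2],[0,0,0,0,0,0,-0.2],[0,0,0,0,0,0,-0.2],[0,0,-0.3,0,0,0,-0.2],[0,0,-0.4,0,0,0,-0.2],[0,0,-0.4,0,0,0,-0.2],[0,0,-0.4,0,0,0,-0.2],[0,0,-0.4,0,0,0,-0.2],[0,0,-0.3,0,0,0,-0.2],[0,0,0,0,0,0,-0.2]]]}}

```text
t: 10.52
tool_pos: [441.5, 331.8, 262.1]
tool_rot: [[0.079, 0.997, 0.003], [0.997, -0.079, 0.002], [0.002, 0.003, -1.0]]
ft_force: [0.5, 0.5, 0.9]
finger_gap: 51.7
grip_force: 0.0
```

Run:
```python
from h import *
o=arm.observe();p=o["tool_pos"];R=o["tool_rot"];print(p,o["finger_gap"],o["ft_force"])
T=arm.snapshot("top");cv2.imwrite("pics/t2.png",np.clip(T["pixels"][:,:,::-1]*1.6,0,255).astype(np.uint8))
for l in("bin","door_hinge","pull"):
    print(l,[(d["pixel"],round(d["confidence"],2),onz(T,d["pixel"][::-1],115 if l=="bin" else 175).round(1)) for d in arm.landmark_of("top",l)])
print(proj(T,(509.4,251.8,115)))
print([list(map(float,r)) for r in plan([591.7,-231.3,260],1.4918,20,-.2)][:1])
```

```text
[441.52444809 331.76023025 262.08149003] 51.71582083230876 [0.51050373 0.51974654 0.94139627]
bin [([271.6, 145.6], 0.9, array([514.2, 249.9, 115. ])), ([186.2, 447.8], 0.43, array([ 685.8, -323.3,  115. ]))]
door_hinge [([214.6, 125.4], 0.71, array([615.7, 267.4, 175. ]))]
pull [([316.0, 86.9], 0.92, array([437.1, 327.3, 175. ])), ([295.6, 424.5], 0.55, array([ 478.9, -264.8,  175. ]))]
[144.5121241  274.14392923]
[[-0.685, 0.244, -0.002, 0.0, 0.0, -0.0, -0.2]]
```

View pics/t2.png

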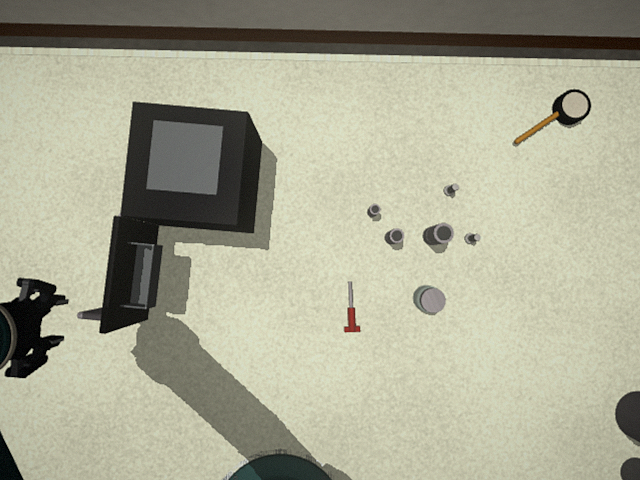

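The door stands square to the cabinet, with the grey bin at (145,273). Next I'll go above the socket.

Request:
{"name": "move_arm", "arguments": {"commands": [[[-0.4,0.14,0,0,0,0,-0.2],[-0.72,0.256,0,0,0,0,-0.2],[-0.72,0.256,0,0,0,0,-0.2],[-0.72,0.256,0,0,0,0,-0.2],[-0.72,0.256,0,0,0,0,-0.2],[-0.72,0.256,0,0,0,0,-0.2],[-0.72,0.256,0,0,0,0,-0.2],[-0.72,0.256,0,0,0,0,-0.2],[-0.72,0.256,0,0,0,0,-0.2],[-0.72,0.256,0,0,0,0,-0.2],[-0.72,0.256,0,0,0,0,-0.2],[-0.72,0.256,0,0,0,0,-0.2]]]}}

```text
t: 11.72
tool_pos: [532.1, -11.6, 258.4]
tool_rot: [[0.079, 0.997, -0.001], [0.997, -0.079, 0.0], [-0.0, -0.001, -1.0]]
ft_force: [0.5, 0.4, -0.0]
finger_gap: 51.1
grip_force: 0.0
```

Request:
{"name": "move_arm", "arguments": {"commands": [[[-0.72,0.256,0,0,0,0,-0.2],[-0.72,0.256,0,0,0,0,-0.2],[-0.72,0.256,0,0,0,0,-0.2],[-0.72,0.256,0.2,0,0,0,-0.2],[-0.72,0.256,0.4,0,0,0,-0.2],[-0.72,0.256,0.4,0,0,0,-0.2],[-0.72,0.256,0.4,0,0,0,-0.2],[-0.4,0.14,0.4,0,0,0,-0.2],[0,0,0.2,0,0,0,-0.2],[0,0,0,0,0,0,-0.2]]]}}

```text
t: 12.55
tool_pos: [590.7, -233.4, 175.9]
tool_rot: [[0.081, 0.997, -0.004], [0.997, -0.081, 0.002], [0.001, -0.005, -1.0]]
ft_force: [-0.3, 0.3, -0.3]
finger_gap: 51.3
grip_force: 0.0
```

Run:
```python
from h import *
o=arm.observe();p=o["tool_pos"];R=o["tool_rot"];print(p,R.round(3).tolist(),o["finger_gap"],o["joint_pos"])
s=arm.snapshot("wrist");g=s["pixels"].copy()
for P in((591.7,-231.3,75),(591.7,-231.3,0)):
    q=fproj(s,P);print(q);cv2.circle(g,tuple(int(round(v)) for v in q),3,(255,0,0),-1)
for d in arm.outline_of("wrist","socket"):print(d["bbox"],round(d["confidence"],2))
for d in arm.landmark_of("wrist","socket"):print(d["pixel"],round(d["confidence"],2),fonz(s,d["pixel"][::-1],0))
cv2.imwrite("pics/w2.png",np.clip(g[:,:,::-1]*1.4,0,255).astype(np.uint8))
```

```text
[ 590.6755645  -233.43697042  175.88992695] [[0.081, 0.997, -0.004], [0.997, -0.081, 0.002], [0.001, -0.005, -1.0]] 51.28494517403995 [ 0.50050268  0.51417397 -0.23492448  1.63746717  0.13503938  1.01070356
  0.14156638]
[322.01110859 244.57747814]
[322.15515421 219.8442459 ]
[297.7, 201.9, 344.6, 261.7] 0.91
[371.0, 153.2, 412.8, 186.0] 0.78
[311.6, 296.5, 372.3, 398.5] 0.63
[313.0, 336.2] 0.89 [ 597.69442848 -319.85412459    0.        ]
[217.6, 322.9] 0.88 [ 592.48476401 -229.4055585     0.        ]
[166.1, 385.0] 0.72 [ 647.61469898 -189.37123133    0.        ]
```

View pics/w2.png

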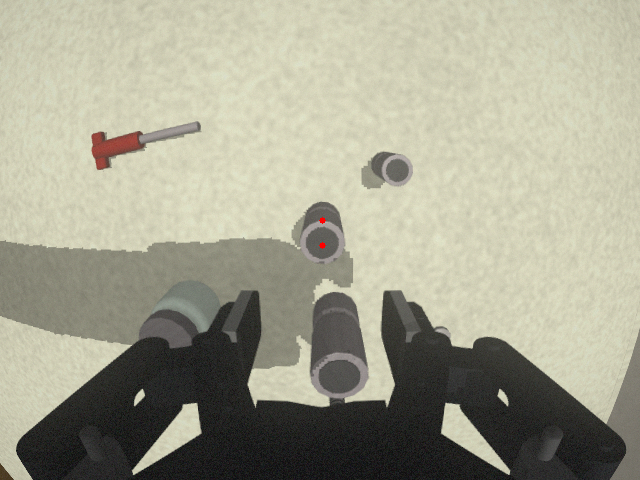

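The middle socket shows at (322,232) with its rim at (322,241), so it is about 4 mm further in +y than the TCP. I'll centre, descend and grip.

Request:
{"name": "move_arm", "arguments": {"commands": [[[0.11,0.02,0.2,0,0,0,-0.2],[0,0,0.4,0,0,0,-0.2],[0,0,0.5,0,0,0,-0.2],[0,0,0.5,0,0,0,-0.2],[0,0,0.5,0,0,0,-0.2],[0,0,0.4,0,0,0,-0.2],[0,0,0.3,0,0,0,-0.2],[0,0,0.2,0,0,0,-0.2],[0,0,0.05,0,0,0,-0.2],[0,0,0,0,0,0,-0.2],[0,0,0,0,0,0,0.1]]], "force": 40}}

```text
t: 13.62
tool_pos: [593.7, -228.7, 57.9]
tool_rot: [[0.079, 0.997, 0.001], [0.997, -0.079, -0.0], [-0.0, 0.001, -1.0]]
ft_force: [0.1, 0.5, 1.0]
finger_gap: 40.4
grip_force: 0.0
```

Request:
{"name": "move_arm", "arguments": {"commands": [[[0,0,0,0,0,0,0.3],[0,0,0,0,0,0,0.4],[0,0,0,0,0,0,0.6],[0,0,0,0,0,0,1],[0,0,0,0,0,0,1],[0,0,0,0,0,0,1]]]}}

```text
t: 14.12
tool_pos: [593.5, -229.0, 58.1]
tool_rot: [[0.08, 0.997, 0.001], [0.997, -0.08, -0.0], [-0.0, 0.001, -1.0]]
ft_force: [-2.5, 0.8, 6.2]
finger_gap: 29.0
grip_force: 38.9
```

Request:
{"name": "move_arm", "arguments": {"commands": [[[0,0,-0.15,0,0,0,1],[0,0,-0.3,0,0,0,1],[0,0,-0.5,0,0,0,1],[0,0,-0.6,0,0,0,1],[0,0,-0.6,0,0,0,1],[0,0,-0.6,0,0,0,1],[0.1,-0.02,-0.6,0,0,0,1],[0.3,-0.08,-0.6,0,0,0,1],[0.5,-0.13,-0.6,0,0,0,1],[0.6,-0.15,-0.6,0,0,0,1],[0.6,-0.15,-0.5,0,0,0,1],[0.6,-0.15,-0.35,0,0,0,1]]]}}

```text
t: 15.12
tool_pos: [574.6, -117.8, 300.6]
tool_rot: [[0.079, 0.997, 0.003], [0.997, -0.079, -0.001], [-0.0, 0.003, -1.0]]
ft_force: [1.3, 0.4, -0.6]
finger_gap: 29.0
grip_force: 39.5
```

Request:
{"name": "move_arm", "arguments": {"commands": [[[0.65,-0.17,0,0,0,0,1],[0.65,-0.17,0,0,0,0,1],[0.65,-0.17,0,0,0,0,1],[0.65,-0.17,0,0,0,0,1],[0.65,-0.17,0,0,0,0,1],[0.65,-0.17,0,0,0,0,1],[0.65,-0.17,0,0,0,0,1],[0.65,-0.17,0,0,0,0,1],[0.65,-0.17,0,0,0,0,1],[0.65,-0.17,0,0,0,0,1],[0.65,-0.17,0,0,0,0,1],[0.65,-0.17,0,0,0,0,1]]]}}

```text
t: 16.12
tool_pos: [517.6, 199.8, 298.5]
tool_rot: [[0.079, 0.997, 0.001], [0.997, -0.079, 0.0], [0.0, 0.001, -1.0]]
ft_force: [0.0, 0.7, -1.6]
finger_gap: 29.2
grip_force: 39.6
```

Request:
{"name": "move_arm", "arguments": {"commands": [[[0.55,-0.14,0,0,0,0,1],[0.4,-0.1,0,0,0,0,1],[0.25,-0.06,0,0,0,0,1],[0.1,-0.02,0,0,0,0,1],[0,0,0,0,0,0,1],[0,0,0,0,0,0,1]]]}}

```text
t: 16.62
tool_pos: [509.8, 250.4, 297.3]
tool_rot: [[0.08, 0.997, 0.0], [0.997, -0.08, -0.0], [-0.0, 0.0, -1.0]]
ft_force: [-0.8, -0.9, -0.5]
finger_gap: 28.9
grip_force: 39.6
```

Run:
```python
from h import *
o=arm.observe();p=o["tool_pos"];R=o["tool_rot"];print(p,R.round(3).tolist(),o["finger_gap"],o["joint_pos"],o["ft_force"])
s=arm.snapshot("wrist");g=s["pixels"].copy()
H=np.array([610.8,265.8]);f=-1.650;X=np.array([np.cos(f),np.sin(f)]);Y=np.array([-X[1],X[0]])
W=lambda x,y,z:[*(H+x*X+y*Y),z]
for P in(W(0,-45,160),W(44,-45,160),W(0,-155,160),W(44,-155,160),W(0,-200,205),W(-12,0,205)):
    q=fproj(s,P);cv2.circle(g,tuple(int(round(v)) for v in q),2,(255,0,0),-1)
for P in(W(22,-100,115),):
    q=fproj(s,P);print(P,q)
for n in("wrist","top","scene"):
  S=arm.snapshot(n)
  for d in arm.landmark_of(n,"bin")[:2]:
    print(n,d["pixel"],round(d["confidence"],2),(fonz if n=="wrist" else onz)(S,d["pixel"][::-1],115).round(1))
cv2.imwrite("pics/w3.png",np.clip(g[:,:,::-1]*1.8,0,255).astype(np.uint8))
```

```text
[509.80712772 250.39735425 297.32535535] [[0.08, 0.997, 0.0], [0.997, -0.08, -0.0], [-0.0, 0.0, -1.0]] 28.867236281652843 [-0.11182549  0.30298405 -0.4927123   1.67997477  0.15272984  1.19688984
 -0.72193869] [-0.79161759 -0.90400489 -0.544614  ]
[np.float64(509.3728376008599), np.float64(251.7810582546872), 115] [319.54526077 218.88486587]
wrist [214.3, 319.9] 0.82 [510.1 255.6 115. ]
wrist [258.9, 478.1] 0.23 [656.6 202.  115. ]
top [269.3, 147.6] 0.95 [518.6 246.4 115. ]
scene [107.6, 375.8] 0.85 [508.4 252.3 115. ]
```

View pics/w3.png

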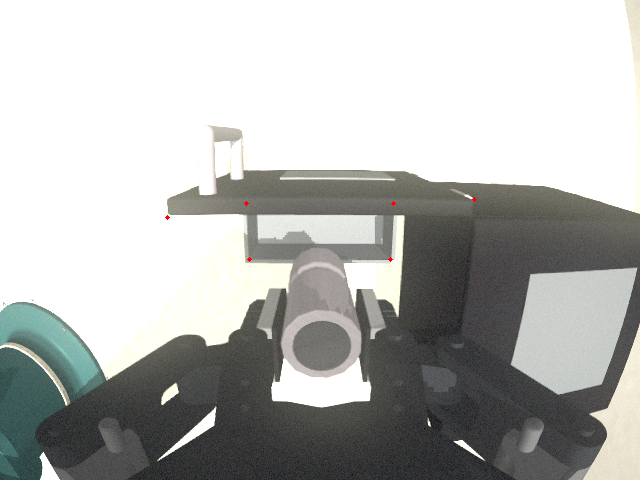

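The wrist view shows the socket hanging over the bin. The predicted rim corners (248,259) and (390,259) match the picture. I'll lower slowly.

Request:
{"name": "move_arm", "arguments": {"commands": [[[0.04,0,0.2,0,0,0,1],[0,0,0.3,0,0,0,1],[0,0,0.35,0,0,0,1],[0,0,0.35,0,0,0,1],[0,0,0.35,0,0,0,1],[0,0,0.35,0,0,0,1],[0,0,0.3,0,0,0,1],[0,0,0.25,0,0,0,1],[0,0,0.2,0,0,0,1],[0,0,0.15,0,0,0,1],[0,0,0.1,0,0,0,1],[0,0,0,0,0,0,1]]]}}

```text
t: 17.97
tool_pos: [509.4, 253.0, 180.5]
tool_rot: [[0.079, 0.997, -0.001], [0.997, -0.079, -0.0], [-0.0, -0.001, -1.0]]
ft_force: [0.1, -0.1, -2.0]
finger_gap: 29.1
grip_force: 39.6
```

Request:
{"name": "move_arm", "arguments": {"commands": [[[0,0,0.05,0,0,0,1],[0,0,0.03,0,0,0,1],[0,0,0.03,0,0,0,1],[0,0,0,0,0,0,1]]]}}

```text
t: 18.3
tool_pos: [509.6, 253.0, 176.7]
tool_rot: [[0.079, 0.997, 0.0], [0.997, -0.079, 0.0], [0.0, 0.0, -1.0]]
ft_force: [-0.2, 0.1, -2.2]
finger_gap: 28.7
grip_force: 39.6
```

Request:
{"name": "move_arm", "arguments": {"commands": [[[0,0,0.03,0,0,0,1],[0,0,0.03,0,0,0,1],[0,0,0.02,0,0,0,1],[0,0,0,0,0,0,1]]]}}

```text
t: 18.63
tool_pos: [509.5, 253.0, 173.3]
tool_rot: [[0.079, 0.997, -0.0], [0.997, -0.079, -0.0], [-0.0, -0.0, -1.0]]
ft_force: [-0.3, 0.2, -1.7]
finger_gap: 28.9
grip_force: 39.6
```

Request:
{"name": "move_arm", "arguments": {"commands": [[[0,0,0.02,0,0,0,1],[0,0,0,0,0,0,1]]]}}

```text
t: 18.8
tool_pos: [509.7, 253.3, 173.1]
tool_rot: [[0.079, 0.997, 0.0], [0.997, -0.079, 0.0], [0.0, 0.0, -1.0]]
ft_force: [-1.7, -0.0, 3.2]
finger_gap: 28.3
grip_force: 40.3
```

Contact: fz rose from about -2 to +3 N. I'll release gently and lift.

Request:
{"name": "move_arm", "arguments": {"commands": [[[0,0,0,0,0,0,0.25],[0,0,0,0,0,0,0.15],[0,0,0,0,0,0,0.05],[0,0,0,0,0,0,0],[0,0,0,0,0,0,0],[0,0,-0.1,0,0,0,0],[0,0,-0.3,0,0,0,0],[0,0,-0.5,0,0,0,0],[0,0,-0.6,0,0,0,0],[0,0,-0.6,0,0,0,0],[0,0,-0.4,0,0,0,-0.1],[0,0,0,0,0,0,-0.2]]]}}

```text
t: 19.8
tool_pos: [510.7, 253.9, 277.3]
tool_rot: [[0.079, 0.997, 0.005], [0.997, -0.079, 0.002], [0.003, 0.005, -1.0]]
ft_force: [0.2, 0.0, 0.8]
finger_gap: 51.1
grip_force: 0.0
```

Run:
```python
from h import *
o=arm.observe();p=o["tool_pos"];R=o["tool_rot"];print(p,o["finger_gap"],o["ft_force"])
s=arm.snapshot("wrist")
print(fproj(s,(441,332,196)))
for d in arm.landmark_of("wrist","pull")[:2]:print(d["pixel"],round(d["confidence"],2),fonz(s,d["pixel"][::-1],175).round(1))
C=arm.snapshot("scene")
im=[cv2.resize(x,(400,300)) for x in (s["pixels"][120:420,120:520],C["pixels"][50:200,270:470])]
cv2.imwrite("pics/w4.png",np.clip(np.hstack(im)[:,:,::-1]*1.8,0,255).astype(np.uint8))
```

```text
[510.654562   253.87890908 277.27574495] 51.14180028283361 [2.22951564e-01 3.89221993e-04 8.07085594e-01]
[191.20516593 139.90441701]
[136.4, 204.2] 0.66 [442.8 333.8 175. ]
```

View pics/w4.png

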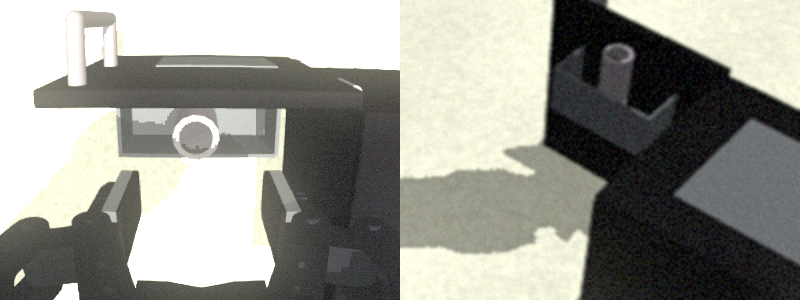

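The socket stands upright in the bin, seen in both views. Now I'll regrip the handle.

Request:
{"name": "move_arm", "arguments": {"commands": [[[0.36,-0.376,0,0,0,0,-0.4],[0.36,-0.376,0,0,0,0,-0.4],[0.36,-0.376,0,0,0,0,-0.4],[0.36,-0.376,0,0,0,0,-0.4],[0.36,-0.376,0,0,0,0,-0.4],[0,0,0.34,0,0,0,-0.4],[0,0,0.5,0,0,0,-0.4],[0,0,0.5,0,0,0,-0.4],[0,0,0.5,0,0,0,-0.4],[0,0,0.5,0,0,0,-0.4],[0,0,0.3,0,0,0,-0.4],[0,0,0,0,0,0,-0.4]]], "force": 30}}

```text
t: 20.95
tool_pos: [439.2, 329.9, 164.5]
tool_rot: [[0.079, 0.997, -0.004], [0.997, -0.079, -0.002], [-0.003, -0.004, -1.0]]
ft_force: [-0.2, -0.8, -0.8]
finger_gap: 59.7
grip_force: 0.0
```

Request:
{"name": "move_arm", "arguments": {"commands": [[[0,0,0,0,0,0,0.2],[0,0,0,0,0,0,0.4],[0,0,0,0,0,0,0.6],[0,0,0,0,0,0,1],[0,0,0,0,0,0,1],[0,0,0,0,0,0,1],[0,0,0,0,0,0,1],[0,0,0,0,0,0,1]]]}}

```text
t: 21.62
tool_pos: [440.7, 331.1, 168.0]
tool_rot: [[0.079, 0.997, 0.001], [0.997, -0.079, 0.001], [0.001, 0.001, -1.0]]
ft_force: [-1.4, -0.4, 6.8]
finger_gap: 11.3
grip_force: 29.3
```

Request:
{"name": "move_arm", "arguments": {"commands": [[[-0.03,-0.01,0,0,0,-0.07,1],[-0.066,-0.019,0,0,0,-0.143,1],[-0.1,-0.028,0,0,0,-0.215,1],[-0.132,-0.037,0,0,0,-0.287,1],[-0.132,-0.037,0,0,0,-0.287,1],[-0.132,-0.037,0,0,0,-0.287,1],[-0.132,-0.037,0,0,0,-0.287,1],[-0.132,-0.037,0,0,0,-0.287,1],[-0.132,-0.037,0,0,0,-0.287,1],[-0.132,-0.037,0,0,0,-0.287,1],[-0.132,-0.037,0,0,0,-0.287,1],[-0.132,-0.037,0,0,0,-0.287,1]]]}}

```text
t: 22.62
tool_pos: [428.6, 275.0, 168.0]
tool_rot: [[-0.235, 0.972, 0.001], [0.972, 0.235, 0.001], [0.001, 0.001, -1.0]]
ft_force: [-1.8, 1.0, 7.4]
finger_gap: 11.2
grip_force: 29.6
```

Request:
{"name": "move_arm", "arguments": {"commands": [[[-0.132,-0.037,0,0,0,-0.287,1],[-0.132,-0.037,0,0,0,-0.287,1],[-0.132,-0.037,0,0,0,-0.287,1],[-0.132,-0.037,0,0,0,-0.287,1],[-0.132,-0.037,0,0,0,-0.287,1],[-0.132,-0.037,0,0,0,-0.287,1],[-0.132,-0.037,0,0,0,-0.287,1],[-0.132,-0.037,0,0,0,-0.287,1],[-0.132,-0.037,0,0,0,-0.287,1],[-0.132,-0.037,0,0,0,-0.287,1],[-0.132,-0.037,0,0,0,-0.287,1],[-0.132,-0.037,0,0,0,-0.287,1]]]}}

```text
t: 23.62
tool_pos: [436.8, 209.9, 168.0]
tool_rot: [[-0.563, 0.826, 0.001], [0.826, 0.563, 0.0], [-0.0, 0.001, -1.0]]
ft_force: [-5.3, -1.0, 11.3]
finger_gap: 11.0
grip_force: 30.0
```

Request:
{"name": "move_arm", "arguments": {"commands": [[[-0.132,-0.037,0,0,0,-0.287,1],[-0.132,-0.037,0,0,0,-0.287,1],[-0.132,-0.037,0,0,0,-0.287,1],[-0.132,-0.037,0,0,0,-0.287,1],[-0.132,-0.037,0,0,0,-0.287,1],[-0.132,-0.037,0,0,0,-0.287,1],[-0.132,-0.037,0,0,0,-0.287,1],[-0.132,-0.037,0,0,0,-0.287,1],[-0.132,-0.037,0,0,0,-0.287,1],[-0.132,-0.037,0,0,0,-0.287,1],[-0.132,-0.037,0,0,0,-0.287,1],[-0.132,-0.037,0,0,0,-0.287,1]]]}}

```text
t: 24.62
tool_pos: [467.8, 151.7, 168.0]
tool_rot: [[-0.818, 0.575, 0.001], [0.575, 0.818, -0.001], [-0.001, -0.0, -1.0]]
ft_force: [-4.5, -2.2, 12.8]
finger_gap: 11.3
grip_force: 30.1
```

Run:
```python
from h import *
o=arm.observe();p=o["tool_pos"];R=o["tool_rot"];f=np.arctan2(R[1,0],R[0,0])-np.pi
X=np.array([np.cos(f),np.sin(f)]);Y=np.array([-X[1],X[0]]);print(p,f,"H",p[:2]+52*X+175*Y,o["ft_force"])
```

```text
[467.7714778  151.69201597 167.97133722] -0.6124039868496949 H [610.91777855 264.99751708] [-4.49663599 -2.21608662 12.81606537]
```

Request:
{"name": "move_arm", "arguments": {"commands": [[[-0.132,-0.037,0,0,0,-0.287,1],[-0.132,-0.037,0,0,0,-0.287,1],[-0.132,-0.037,0,0,0,-0.287,1],[-0.132,-0.037,0,0,0,-0.287,1],[-0.132,-0.037,0,0,0,-0.287,1],[-0.132,-0.037,0,0,0,-0.287,1],[-0.132,-0.037,0,0,0,-0.287,1],[-0.132,-0.037,0,0,0,-0.287,1],[-0.132,-0.037,0,0,0,-0.287,1],[-0.132,-0.037,0,0,0,-0.287,1],[-0.1,-0.028,0,0,0,-0.215,1],[-0.1,-0.028,0,0,0,-0.215,1]]]}}

```text
t: 25.62
tool_pos: [515.0, 109.8, 168.0]
tool_rot: [[-0.964, 0.264, 0.001], [0.264, 0.964, -0.001], [-0.001, -0.0, -1.0]]
ft_force: [-1.8, -2.0, 12.0]
finger_gap: 11.5
grip_force: 29.9
```

Request:
{"name": "move_arm", "arguments": {"commands": [[[-0.088,-0.025,0,0,0,-0.191,1],[-0.066,-0.019,0,0,0,-0.143,1],[-0.066,-0.019,0,0,0,-0.143,1],[-0.066,-0.019,0,0,0,-0.143,1],[-0.044,-0.013,0,0,0,-0.095,1],[-0.044,-0.013,0,0,0,-0.095,1],[-0.044,-0.013,0,0,0,-0.095,1],[-0.03,-0.009,0,0,0,-0.065,1],[-0.03,-0.009,0,0,0,-0.065,1],[-0.03,-0.009,0,0,0,-0.065,1],[-0.03,-0.009,0,0,0,-0.065,1],[-0.03,-0.009,0,0,0,-0.065,1]]]}}

```text
t: 26.62
tool_pos: [535.7, 98.7, 168.0]
tool_rot: [[-0.99, 0.139, 0.001], [0.139, 0.99, -0.0], [-0.001, -0.0, -1.0]]
ft_force: [-2.4, -1.9, 9.6]
finger_gap: 11.2
grip_force: 29.7
```

Run:
```python
from h import *
o=arm.observe();p=o["tool_pos"];R=o["tool_rot"];f=np.arctan2(R[1,0],R[0,0])-np.pi
X=np.array([np.cos(f),np.sin(f)]);Y=np.array([-X[1],X[0]]);print(p,f,"H",p[:2]+52*X+175*Y,o["ft_force"])
d=p[:2]-[610.9,265.5];print("door angle by pos",np.arctan2(d[1],d[0])-np.arctan2(-175,-52))
```

```text
[535.70278245  98.74532006 168.02827656] -0.13939562592838284 H [611.51370029 264.82272592] [-2.37949446 -1.90001796  9.55766992]
door angle by pos -0.13480614685463532
```

Request:
{"name": "move_arm", "arguments": {"commands": [[[-0.03,-0.009,0,0,0,-0.065,1],[-0.03,-0.009,0,0,0,-0.065,1],[-0.03,-0.009,0,0,0,-0.065,1],[-0.03,-0.009,0,0,0,-0.065,1],[-0.03,-0.009,0,0,0,-0.065,1],[-0.03,-0.009,0,0,0,-0.065,1],[-0.03,-0.009,0,0,0,-0.065,1]]]}}

```text
t: 27.2
tool_pos: [543.7, 95.3, 168.0]
tool_rot: [[-0.996, 0.091, 0.001], [0.091, 0.996, -0.0], [-0.001, -0.0, -1.0]]
ft_force: [-1.4, -1.4, 9.7]
finger_gap: 11.2
grip_force: 29.6
```

Request:
{"name": "move_arm", "arguments": {"commands": [[[-0.03,-0.009,0,0,0,-0.065,1],[-0.03,-0.009,0,0,0,-0.065,1],[0,0,0,0,0,0,1]]]}}

```text
t: 27.45
tool_pos: [546.3, 94.3, 168.0]
tool_rot: [[-0.997, 0.078, 0.002], [0.078, 0.997, -0.0], [-0.002, -0.0, -1.0]]
ft_force: [-0.8, -1.7, 8.4]
finger_gap: 11.2
grip_force: 29.6
```

Request:
{"name": "move_arm", "arguments": {"commands": [[[-0.03,-0.009,0,0,0,-0.065,1],[-0.03,-0.009,0,0,0,-0.065,1],[0,0,0,0,0,0,1]]]}}

```text
t: 27.7
tool_pos: [547.2, 94.0, 168.0]
tool_rot: [[-0.998, 0.064, -0.001], [0.064, 0.998, -0.001], [0.001, -0.001, -1.0]]
ft_force: [-12.6, -0.1, 17.7]
finger_gap: 11.2
grip_force: 30.6
```

Request:
{"name": "move_arm", "arguments": {"commands": [[[-0.03,0,0,0,0,0,1],[0,0,0,0,0,0,1],[0,0,0,0,0,0,1]]]}}

```text
t: 27.95
tool_pos: [547.3, 94.0, 167.9]
tool_rot: [[-0.998, 0.064, -0.003], [0.064, 0.998, -0.001], [0.003, -0.002, -1.0]]
ft_force: [-23.9, -2.1, 25.7]
finger_gap: 11.1
grip_force: 31.7
```

The door is stalled against the stop. I'll release and lift clear.

Request:
{"name": "move_arm", "arguments": {"commands": [[[0,0,0,0,0,0,0.4],[0,0,0,0,0,0,0.1],[0,0,0,0,0,0,-0.2],[0,0,0,0,0,0,-0.2],[0,0,0,0,0,0,-0.2],[0,0,-0.3,0,0,0,-0.2],[0,0,-0.5,0,0,0,-0.2],[0,0,-0.6,0,0,0,-0.2],[0,0,-0.6,0,0,0,-0.2],[0,0,-0.6,0,0,0,-0.2],[0,0,-0.3,0,0,0,-0.2],[0,0,0,0,0,0,-0.2]]]}}

```text
t: 28.95
tool_pos: [550.0, 94.0, 286.2]
tool_rot: [[-0.998, 0.064, 0.004], [0.064, 0.998, 0.0], [-0.004, 0.0, -1.0]]
ft_force: [0.6, 0.1, -0.6]
finger_gap: 51.3
grip_force: 0.0
```

Request:
{"name": "move_arm", "arguments": {"commands": [[[0.5,-0.3,0,0,0,0,-0.2],[0.7,-0.5,0,0,0,0,-0.2],[0.7,-0.6,0,0,0,0,-0.2],[0.7,-0.6,0,0,0,0,-0.2],[0.5,-0.6,0,0,0,0,-0.2],[0.3,-0.4,0,0,0,0,-0.2],[0,0,0,0,0,0,-0.2]]]}}

```text
t: 29.53
tool_pos: [403.1, -20.4, 282.6]
tool_rot: [[-0.998, 0.069, -0.001], [0.069, 0.998, -0.002], [0.001, -0.002, -1.0]]
ft_force: [0.5, -0.6, -0.2]
finger_gap: 51.0
grip_force: 0.0
```

Run:
```python
from h import *
T=arm.snapshot("top");C=arm.snapshot("scene")
cv2.imwrite("pics/fin.png",np.clip(np.hstack([cv2.resize(x,(400,300)) for x in(T["pixels"][80:290,90:370],C["pixels"][60:290,270:577])])[:,:,::-1]*1.8,0,255).astype(np.uint8))
for d in arm.landmark_of("top","pull")[:1]:print(d["pixel"],onz(T,d["pixel"][::-1],175))
for n in("top","scene"):
  for l in("jar","stud_a","valve_tool"):print(n,l,[np.round(d["bbox"]).tolist() for d in arm.look_for(n,l)])
```

```text
[258.2, 224.2] [540.83892369  91.45146769 175.        ]
top jar [[414.0, 286.0, 448.0, 312.0]]
top stud_a [[466.0, 233.0, 479.0, 241.0]]
top valve_tool [[346.0, 282.0, 359.0, 329.0]]
scene jar [[150.0, 293.0, 191.0, 340.0]]
scene stud_a [[173.0, 406.0, 194.0, 428.0], [147.0, 292.0, 190.0, 339.0], [250.0, 425.0, 269.0, 445.0]]
scene valve_tool [[343.0, 86.0, 431.0, 219.0], [204.0, 235.0, 252.0, 271.0]]
```

View pics/fin.png

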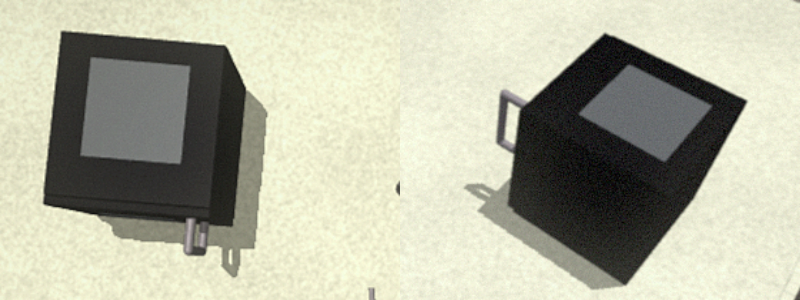

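The door shows shut in both views, and the other things are where they were.

```bash
python3 -c "
from station import arm
print(arm.hand_in())"
```

```text
the job is handed in; nothing more can be done
None
```

I opened the door square by its handle, set the middle-sized socket upright in the bin, and closed the door gently until it stopped. The job is handed in at about 30 s, with the jar, valve tool and studs left in place.

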